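Put the cleaned engine parts back in their own trays

TASK

Three cleaned engine parts have each been put in the wrong blue tray. Rearrange them so that each stands upright in the middle of the tray of its own shape: the round piston in the round tray, the square-flanged fitting in the square tray, and the long valve block in the long tray, lying lengthwise with it; the empty plywood board is there to set a part on meanwhile, as a tray holds only one. Set the parts down, never drop or tip them, and leave the paint tin, oil bottle and screwdriver where they are.

Things in the scene. Friction and masses are not known exactly. Their poses are not given: they have to be found in the camera images.
- piston: Loose plain round aluminium piston, a cylinder 52 mm in diameter and 56 mm high standing upright, about 0.3 kg, with three dark ring lines near its top. Origin: centre of its underside; z up its axis. It starts in a wrong tray.
- flange_fitting: Loose steel pipe fitting: a square flange 62 x 62 mm, 12 mm thick, lying flat, with four bolt holes, and from its middle a round neck 34 mm in diameter rising to 54 mm above the underside (grip the neck at any yaw); about 0.4 kg. Origin: centre of the flange's underside; x and y along the flange's sides, z up the neck. It starts in a wrong tray.
- valve_block: Loose long aluminium valve block 100 mm long (x) by 34 mm wide (y) by 44 mm high (z), three dark ports along its top, about 0.4 kg. Grip it across the 34 mm width. Origin: centre of its underside. It starts in a wrong tray.
- round_tray: Fixed round blue plastic tray, outer diameter 136 mm, inside diameter about 124 mm at the floor, rim 12 mm high and 4 mm thick, floor 4 mm thick. Origin: centre of its underside on the bench. Home of the piston.
- square_tray: Fixed square blue plastic tray, 124 x 124 mm outside, 116 mm inside, rim 12 mm high and 4 mm thick, floor 4 mm thick. Origin: centre of its underside on the bench; x and y along its sides. Home of the flange fitting.
- long_tray: Fixed long blue plastic tray, 168 mm (x) by 92 mm (y) outside, 160 x 84 mm inside, rim 12 mm high and 4 mm thick, floor 4 mm thick. Origin: centre of its underside on the bench; x along its length. Home of the valve block.
- spare_board: Fixed flat offcut of plywood, 120 x 120 mm, 12 mm thick, empty at the start: a free spot for a part. Origin: centre of its underside on the bench (its top is 12 mm higher).
- paint_tin: Bystander: loose closed tin with a paper label, 80 mm in diameter, 85 mm high, standing left of the trays. Origin: centre of its underside. Leave it alone.
- oil_bottle: Bystander: loose white bottle, 52 mm in diameter, 130 mm high, standing right of the trays. Origin: centre of its underside. Leave it alone.
- screwdriver: Bystander: loose screwdriver 200 mm long with a black handle, lying on the bench right of the trays, nearer the robot. Origin: under its middle, x along it towards the tip. Leave it alone.
There are look-alikes about, which are no part of the job. What is shaped like the flange_fitting but pink, purple or yellow is not meant.

How it is judged:
By the outcome, as a careful person would: the job done as asked, in the order asked, and still so for the second after the job is handed in, with the robot touching nothing.
It also fails if it takes over 91 s, if anything falls off the work surface, if the arm or the gripper's body presses on something with over 40 N, if the wrist force passes 120 N, or if a joint passes its speed limit or range.

ROBOT

A 6-joint arm with a two-finger parallel gripper is mounted at the origin on the work surface. World frame = base frame: x ahead of the robot, y to its left, z up, the work surface at z = 0. Lengths are in m, angles in rad, forces in N, time in s.
With the tool pointing down it reaches from about 0.275 to 0.85 m from the base axis. Payload 19 kg.
Tool frame: the origin (TCP) lies midway between the tips of the shut fingers; the grasp point (between the pads) lies 19 mm behind it; z points along the fingers, y is the line along which they close (so a half turn about z gives the same grasp; the last joint's range is limited). The gripper opens to 85 mm and grips with 20 to 120 N. Pads are 22 mm wide; open, the fingers measure 114 mm over their backs; the gripper's body (76 mm by 85 mm) begins 54 mm behind the grasp point. The pads swing forward as they close: fully open they stand 13 mm farther back than shut.
Start: joints at [-1.435, 0.15, 1.437, -0, 1.554, -0.134], TCP at [0.153, -0.554, 0.231] pointing down, gripper open.
Joint ranges: [-2.8, 2.8], [-0.68, 2.1], [0.12, 2.68], [-1.39, 4.53], [0.16, 2.79], [-2.81, 2.81]. Speed limits (rad/s): [1.89, 1.89, 2.22, 3.01, 3.01, 3.01].

INTERFACE

Orientations are given as a unit quaternion [w, x, y, z].
In Python, from workcell import * gives the robot as it stands.
- The arm moves only by the tool apply_moves, never from a script. Its argument "plan" is a list of rows, each an object of numbers: "jaw": the opening, from -1 (shut) to 1 (fully open); "tx", "ty", "tz": the shift along the tool's x, y, z as a fraction of full scale; "turn": the turn about the tool's z as a fraction of full scale. A call has 1 to 12 rows; each row is the pose to reach, as a shift and turn from the pose commanded when the call began, along the tool's axes at that moment, turning the shorter way round; what a row does not reach only later rows make up. Full scale, the value 1, is 500 mm for a shift and 360 degrees for a turn. A row lasts 1/8 s, in which the tool goes at most 62.5 mm and 10.7 degrees, less where a joint would pass 70% of its speed; a pose out of reach is approached as far as the arm can. A call with a number of a shift or a turn outside -1 to 1 is refused whole. A call with a gripper value outside its range is refused whole. The fingers move at their own pace and stop on an object; "newtons" is the grip in N (left out, the last holds). Time passes only in rows, so rows that repeat a pose let the fingers close. It gives the time, the measured TCP pose, the force, the opening and the grip force at its end, in the units of the state.
- observe(): the state, without advancing time (a new reading comes with each control period).
- grab_frame(name): name is "side" or "top"; returns a dict with "color" (384x512x3 uint8, red, green, blue), "z_map" (384x512 float32, m along the optical axis (not along the pixel's ray), 0 where there is no reading), "fovy" (degrees; the focal length in pixels is half the picture's height over the tangent of half this angle, whatever the lens; pixels are square), "cx", "cy" (the principal point, pixels), "extrinsics" (4x4, takes a point from world to camera coordinates). Camera axes: x right, y down, z forward; pixel columns grow to the right and rows downward; lengths in m; the calibration is good to about 2 mm. A picture is of the moment at which its call begins.
- close_job(): hands the job in; it is judged then, once.
The state is a dict: "time": time; "joint_positions": joint angles; "qd": joint speeds; "joint_efforts": joint torques, N m; "eef_pos": TCP position; "tcp_rot": TCP orientation; "ft_force": force on the tool from outside, world axes, zero at the start; "wrist_torque": the same for the moment, N m; "gripper_width": finger opening in m; "finger_force": force on a finger pad.
Only numpy, scipy, OpenCV 4.12 (cv2) and the standard library are available. Lean on these libraries where they do the work, as an engineer would, in place of code of your own. Each camera call takes 0.05 s, during which the arm holds its last target. There are 200 camera calls.

## Working session

There is one attempt and no reset: what is moved stays moved. The work goes in short steps, Python scripts to look and compute and a tool call to move; the robot and the scene stay as the last step left them, time stands still between calls to the robot, and variables do not carry over. Pictures are saved under pics/ and viewed, at most 14 in all, crops included, and the job is handed in when it is done.

Besides the shell and the picture viewer there is one more tool, called after ">>>" by a JSON object that holds its "api" and its "payload". apply_moves: Moves the arm, as the interface text tells. Shift numbers are shares of 500 mm and turn numbers shares of 360 degrees, none past 1 either way. Its arguments: {"type":"object","properties":{"plan":{"type":"array"},"newtons":{"type":"number"}},"required":["plan"]}

```bash
mkdir -p pics; cat > h.py <<'E'
from workcell import *
import numpy as np, cv2
def frame(n,save=None):
    f=grab_frame(n)
    if save: cv2.imwrite('pics/'+save,cv2.cvtColor(f['color'],cv2.COLOR_RGB2BGR))
    return f
def K(f):
    h=f['color'].shape[0]; return h/2/np.tan(np.radians(f['fovy'])/2)
def ray(f,uv,z):
    """pixels (N,2) -> world points on plane z"""
    uv=np.atleast_2d(np.asarray(uv,float)); fo=K(f); E=np.array(f['extrinsics'])
    d=np.c_[(uv[:,0]-f['cx'])/fo,(uv[:,1]-f['cy'])/fo,np.ones(len(uv))]@E[:3,:3]
    c=-E[:3,:3].T@E[:3,3]
    return c+d*((z-c[2])/d[:,2])[:,None]
def cloud(f):
    Z=f['z_map']; v,u=np.mgrid[:Z.shape[0],:Z.shape[1]]; fo=K(f); E=np.array(f['extrinsics'])
    P=np.stack([(u-f['cx'])/fo*Z,(v-f['cy'])/fo*Z,Z],-1)
    return (P-E[:3,3])@E[:3,:3]
E
python3 - <<'E'
from h import *
for n in('top','side'):
    f=frame(n,n+'0.png'); E=np.array(f['extrinsics']); print(n,f['fovy'],f['cx'],f['cy'],-E[:3,:3].T@E[:3,3],E[:3,:3].round(2).tolist())
print(observe())
E
```

```text
top 48.88836960548316 253.30401289617652 194.44719210593533 [0.36556309 0.02234538 1.40841848] [[-0.01, -1.0, 0.01], [-1.0, 0.01, -0.08], [0.08, -0.01, -1.0]]
side 45.68639014656569 255.66321345649592 197.06935193504944 [-0.17493246  0.97539797  0.81420835] [[-0.83, -0.56, -0.0], [-0.3, 0.45, -0.84], [0.48, -0.69, -0.54]]
{'time': 0.1, 'joint_positions': array([-1.43496471e+00,  1.50910794e-01,  1.43793251e+00,  4.11813024e-05,
        1.55380110e+00, -1.34031139e-01]), 'qd': array([-0.00042075, -0.00211165, -0.00021461,  0.00036541,  0.0002191 ,
        0.00141389]), 'joint_efforts': array([ 5.66209783e-03, -7.14371896e+01, -5.71791995e+01,  2.16657722e-04,
        7.29760271e-03,  1.99582780e-05]), 'eef_pos': array([ 0.15324206, -0.55398335,  0.23076734]), 'tcp_rot': array([-5.25893299e-04,  9.90910476e-01,  1.34521936e-01,  2.01140695e-05]), 'ft_force': array([ 0.17801324, -0.53903521,  0.99996932]), 'wrist_torque': array([ 0.0531068 , -0.0126315 ,  0.04119913]), 'finger_force': 0.0, 'gripper_width': 0.08549250019834694}
```

View pics/top0.png

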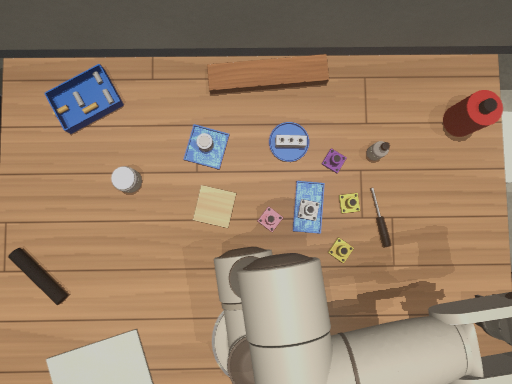

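View pics/side0.png

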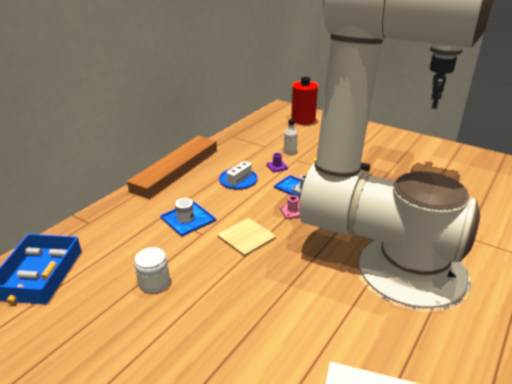

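Top view: piston (204,142) stands in the square tray (207,147), valve block (291,140) in the round tray (289,142), and a grey fitting (309,210) in the long tray (308,207). The board is at (215,206).
Fitting candidates: grey (309,210), purple (335,160), pink (270,219), yellow (350,203), yellow (342,250). I choose the grey one and will check it in a crop.

```bash
cat > m.py <<'E'
from h import *
def run(save=None):
    f=frame('top'); C=f['color']; hsv=cv2.cvtColor(C,cv2.COLOR_RGB2HSV); P=cloud(f)
    if save:
        cv2.imwrite('pics/'+save,cv2.resize(cv2.cvtColor(C[110:270,170:400],cv2.COLOR_RGB2BGR),None,fx=3.4,fy=3.4,interpolation=cv2.INTER_CUBIC))
    blue=cv2.inRange(hsv,(95,90,50),(125,255,255)); blue[:110]=0
    cs,_=cv2.findContours(blue,cv2.RETR_EXTERNAL,cv2.CHAIN_APPROX_NONE)
    for c in cs:
        if cv2.contourArea(c)<600: continue
        w=ray(f,cv2.convexHull(c).reshape(-1,2),0.012)[:,:2].astype(np.float32)
        r=cv2.minAreaRect(w*1000); e=cv2.minEnclosingCircle(w*1000)
        print('tray',c.mean((0,1)).round(),'rect',np.round(r[0],1),np.round(r[1],1),round(r[2],1),'circ',np.round(e[0],1),round(e[1],1))
        # part points inside hull
        m=np.zeros(blue.shape,np.uint8); cv2.drawContours(m,[cv2.convexHull(c)],-1,255,-1); m=cv2.dilate(m,np.ones((9,9)))
        p=P[(m>0)&(P[...,2]>0.035)&(P[...,2]<.09)]
        if len(p)<15: continue
        z=np.percentile(p[:,2],80); 
        t=p[p[:,2]>z-.006]
        r=cv2.minAreaRect((t[:,:2]*1000).astype(np.float32)); print('  top z',round(z,4),len(t),'mean',(t.mean(0)*1000).round(1),np.round(r[0],1),np.round(r[1],1),round(r[2],1))
        g=((hsv[...,1]<60)&(m>0)).astype(np.uint8)
        gc,_=cv2.findContours(g,cv2.RETR_EXTERNAL,cv2.CHAIN_APPROX_NONE)
        if gc:
            gc=max(gc,key=cv2.contourArea)
            for zz in (.016,.048,.058):
                w=ray(f,gc.reshape(-1,2),zz)[:,:2]*1000; r=cv2.minAreaRect(w.astype(np.float32)); print('  grey',zz,np.round(r[0],1),np.round(r[1],1),round(r[2],1))
    wood=cv2.inRange(hsv,(15,60,150),(32,140,255)); wood[:180]=0; wood[235:]=0; wood[:,:185]=0; wood[:,245:]=0
    wood=cv2.morphologyEx(wood,cv2.MORPH_OPEN,np.ones((5,5)))
    cs,_=cv2.findContours(wood,cv2.RETR_EXTERNAL,cv2.CHAIN_APPROX_NONE)
    if cs:
        c=max(cs,key=cv2.contourArea); w=ray(f,c.reshape(-1,2),.012)[:,:2]*1000; r=cv2.minAreaRect(w.astype(np.float32)); print('board',np.round(r[0],1),np.round(r[1],1),round(r[2],1))
    return f,P
if __name__=='__main__':
    import sys; f,P=run(sys.argv[1] if len(sys.argv)>1 else None)
E
python3 m.py crop1.png; python3 -c "
from h import *
f=frame('top');P=cloud(f)
for u,v in [(250,240),(204,142),(207,160),(215,206),(291,140),(310,209),(330,110)]: print(u,v,P[v,u].round(4))"
```

```text
tray [289. 141.] rect [ 653.1 -116.7] [131.  129.1] 89.3 circ [ 651.7 -117.4] 66.5
  top z 0.0518 287 mean [ 649.3 -121.5   50.1] [ 648.8 -121.2] [98.8 34.9] 88.3
  grey 0.016 [ 652. -123.] [104.1  40.7] 89.4
  grey 0.048 [ 645.4 -119.7] [101.7  39.7] 89.4
  grey 0.058 [ 643.3 -118.6] [100.9  39.4] 89.4
tray [ 81. 117.] rect [728.4 571.1] [193.5  74.8] 89.4 circ [765.8 570.8] 96.7
  top z 0.0517 145 mean [729.  569.9  50.6] [728.5 559.8] [194.7  80.2] 90.0
  grey 0.016 [687.1 610.9] [0. 0.] 0.0
  grey 0.048 [679.7 597.4] [0. 0.] 0.0
  grey 0.058 [677.4 593.2] [0. 0.] 0.0
board [439.3 134.6] [127.1 125.3] 77.1
250 240 [0.3243 0.0167 0.0043]
204 142 [0.6416 0.1608 0.0653]
207 160 [0.5929 0.1573 0.0045]
215 206 [0.438 0.131 0.011]
291 140 [ 0.6465 -0.1202  0.0581]
310 209 [ 0.4217 -0.1757  0.0638]
330 110 [ 0.7621 -0.2625 -0.0053]
```

View pics/crop1.png

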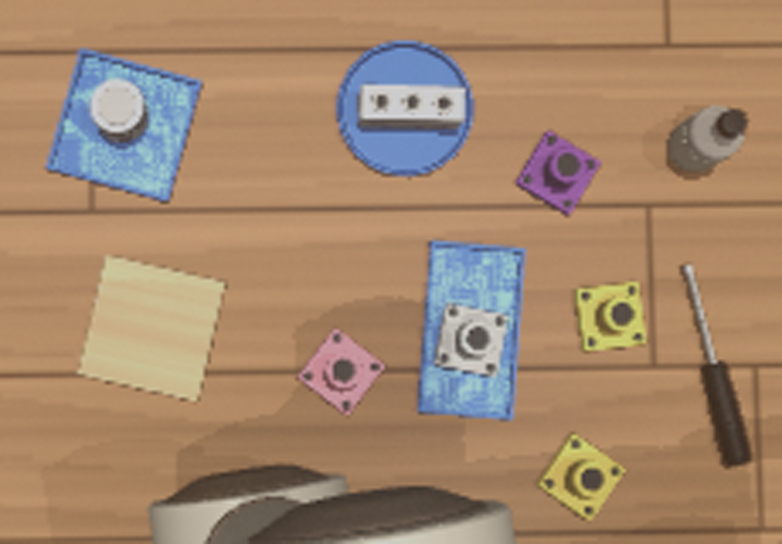

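The crop confirms it: the grey fitting at crop (473,340) is in the long tray, and the pink, purple and yellow ones are separate on the bench. The two textured trays need a wider colour mask.

```bash
cat > m2.py <<'E'
from h import *
S=4
def rect(f,c,z,off):
    uv=cv2.convexHull(c).reshape(-1,2); uv=(uv+.5)/S-.5+off
    w=ray(f,uv,z)[:,:2]*1000; r=cv2.minAreaRect(w.astype(np.float32)); e=cv2.minEnclosingCircle(w.astype(np.float32))
    return '  z%.3f rect %s %s ang(long/x) %.1f | circ %s %.1f'%(z,np.round(r[0],1),np.round(r[1],1),r[2],np.round(e[0],1),e[1])
def big(m): 
    cs,_=cv2.findContours(m,cv2.RETR_EXTERNAL,cv2.CHAIN_APPROX_NONE); return max(cs,key=cv2.contourArea)
def meas(f,name,box,lo,hi,zs,dbg=None):
    x0,y0,x1,y1=box; c=cv2.resize(f['color'][y0:y1,x0:x1],None,fx=S,fy=S,interpolation=cv2.INTER_CUBIC)
    h=cv2.cvtColor(c,cv2.COLOR_RGB2HSV); m=cv2.inRange(h,lo,hi); m=cv2.morphologyEx(m,cv2.MORPH_OPEN,np.ones((3,3)))
    if not m.any(): print(name,'none'); return
    k=big(m); print(name,'area',cv2.contourArea(k)/S/S)
    for z in zs: print(rect(f,k,z,np.array([x0,y0])))
    if dbg is not None: dbg.append(cv2.resize(np.hstack([cv2.cvtColor(c,cv2.COLOR_RGB2BGR),cv2.cvtColor(cv2.drawContours(m*0,[k],-1,255,1),cv2.COLOR_GRAY2BGR)]),(400,200)))
if __name__=='__main__':
    f=frame('top'); d=[]
    B=((85,70,40),(130,255,255))
    meas(f,'square',(178,118,236,176),*B,[.016-.004],d)
    meas(f,'round',(262,116,316,168),*B,[.012],d)
    meas(f,'long',(286,172,330,242),*B,[.012],d)
    meas(f,'board',(186,180,242,234),(15,75,175),(32,150,255),[.012],d)
    G=(0,0,150),(180,60,255)
    meas(f,'piston top',(190,128,220,156),(0,0,175),(180,60,255),[.060],d)
    meas(f,'block top',(270,128,312,154),(0,0,175),(180,60,255),[.048],d)
    meas(f,'flange',(296,195,324,224),(0,0,130),(180,60,255),[.016],d)
    meas(f,'bore',(303,203,318,217),(0,0,0),(180,110,100),[.058],d)
    while len(d)<8:d.append(d[0]*0)
    cv2.imwrite('pics/dbg.png',np.vstack([np.hstack(d[i:i+2]) for i in(0,2,4,6)])[:800][:, :800]) 
    im=cv2.imread('pics/dbg.png'); cv2.imwrite('pics/dbg.png',cv2.resize(im,(600,600)))
E
python3 m2.py
```

```text
square area 1325.28125
  z0.012 rect [638.5 159.7] [123.9 124.7] ang(long/x) 74.0 | circ [638.5 159.6] 85.7
round area 786.90625
  z0.012 rect [ 651.8 -116.7] [131.9 132.5] ang(long/x) 89.3 | circ [ 651.8 -116.9] 67.5
long area 1355.75
  z0.012 rect [ 432.  -177.6] [ 92.4 167.2] ang(long/x) 84.5 | circ [ 431.8 -178. ] 94.2
board area 435.96875
  z0.012 rect [442.4 150.9] [154.7  59.9] ang(long/x) 87.5 | circ [435.7 151.7] 78.5
piston top area 191.0625
  z0.060 rect [648.5 161.7] [50.1 50.9] ang(long/x) 44.9 | circ [648.8 162.3] 26.6
block top area 285.53125
  z0.048 rect [ 650.5 -121.9] [99.7 33. ] ang(long/x) 88.2 | circ [ 649.9 -121.7] 51.1
flange area 352.8125
  z0.016 rect [ 422.  -177.6] [67.1 66.5] ang(long/x) 77.7 | circ [ 422.8 -176.8] 43.6
bore area 21.1875
  z0.058 rect [ 422.3 -176.2] [16.9 17.1] ang(long/x) 43.9 | circ [ 421.9 -176.6] 9.7
```

View pics/dbg.png

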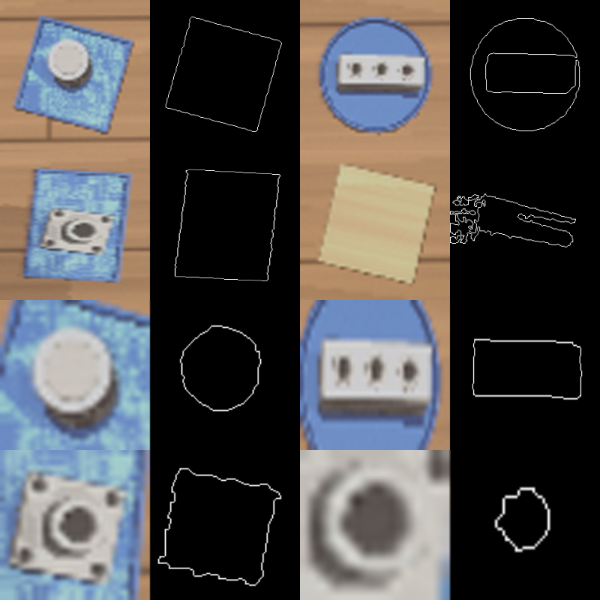

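The masks are clean for everything except the board, which I already have from the first measurement: (439,135) mm. Plan: piston → board, fitting → square tray, block → long tray, piston → round tray.

```bash
cat > g.py <<'E'
import sys
from h import *
# g.py x y z phi(deg, tool x heading) -> plan numbers
x,y,z,phi=map(float,sys.argv[1:5]); s=observe(); w,a,b,c=s['tcp_rot']
ph=np.degrees(np.arctan2(2*(a*b+w*c),1-2*(b*b+c*c))); p=s['eef_pos']; r=np.radians(ph)
d=np.array([x,y,z])/1000-p; X=np.array([np.cos(r),np.sin(r)]); Y=np.array([X[1],-X[0]])
t=(ph-phi+180)%360-180
print('pos',p.round(4),'phi',round(ph,2),'t',round(s['time'],2),'w',round(s['gripper_width'],4),'F',s['ft_force'].round(1),'q',s['joint_positions'].round(2))
print('tx %.4f ty %.4f tz %.4f turn %.4f'%(d[:2]@X/.5,d[:2]@Y/.5,-d[2]/.5,t/360))
E
echo
```

>>> {"api": "apply_moves", "payload": {"plan": [{"jaw": 1, "tx": 0.7, "ty": -0.58, "tz": 0.0}, {"jaw": 1, "tx": 0.7, "ty": -0.58}, {"jaw": 1, "tx": 0.7, "ty": -0.58}, {"jaw": 1, "tx": 0.7, "ty": -0.58}, {"jaw": 1, "tx": 0.7, "ty": -0.58}, {"jaw": 1, "tx": 0.7, "ty": -0.58}, {"jaw": 1, "tx": 0.7, "ty": -0.58}, {"jaw": 1, "tx": 0.7, "ty": -0.58}], "newtons": 40}}

```text
validation failed for argument at $.pl...
```

```bash
python3 g.py 648.6 162 22 15.46
```

```text
pos [ 0.1532 -0.5541  0.231 ] phi 15.46 t 0.25 w 0.0853 F [ 0.  -0.2 -0.5] q [-1.43  0.15  1.44  0.    1.55 -0.13]
tx 1.3366 ty -1.1163 tz 0.4180 turn -0.0000
```

>>> {"api": "apply_moves", "payload": {"plan": [{"jaw": 1, "tx": 0.7, "ty": -0.58, "tz": 0, "turn": 0}, {"jaw": 1, "tx": 0.7, "ty": -0.58, "tz": 0, "turn": 0}, {"jaw": 1, "tx": 0.7, "ty": -0.58, "tz": 0, "turn": 0}, {"jaw": 1, "tx": 0.7, "ty": -0.58, "tz": 0, "turn": 0}, {"jaw": 1, "tx": 0.7, "ty": -0.58, "tz": 0, "turn": 0}, {"jaw": 1, "tx": 0.7, "ty": -0.58, "tz": 0, "turn": 0}, {"jaw": 1, "tx": 0.7, "ty": -0.58, "tz": 0, "turn": 0}, {"jaw": 1, "tx": 0.7, "ty": -0.58, "tz": 0, "turn": 0}], "newtons": 40}}

```text
time: 1.25
eef_pos: [0.4146, -0.1786, 0.2314]
tcp_rot: [-0.0, 0.991, 0.136, 0.0]
ft_force: [0.5, -1.2, -0.1]
gripper_width: 0.0854
finger_force: 0.0
```

```bash
python3 g.py 648.6 162 22 15.46
```

```text
pos [ 0.4146 -0.1786  0.2314] phi 15.66 t 1.25 w 0.0854 F [ 0.5 -1.2 -0.1] q [-0.58 -0.11  1.7   0.    1.55  0.72]
tx 0.6345 ty -0.5295 tz 0.4189 turn 0.0006
```

>>> {"api": "apply_moves", "payload": {"plan": [{"jaw": 1, "tx": 0.6345, "ty": -0.5295, "tz": 0, "turn": 0}, {"jaw": 1, "tx": 0.6345, "ty": -0.5295, "tz": 0, "turn": 0}, {"jaw": 1, "tx": 0.6345, "ty": -0.5295, "tz": 0, "turn": 0}, {"jaw": 1, "tx": 0.6345, "ty": -0.5295, "tz": 0, "turn": 0}, {"jaw": 1, "tx": 0.6345, "ty": -0.5295, "tz": 0, "turn": 0}, {"jaw": 1, "tx": 0.6345, "ty": -0.5295, "tz": 0, "turn": 0}, {"jaw": 1, "tx": 0.6345, "ty": -0.5295, "tz": 0, "turn": 0}, {"jaw": 1, "tx": 0.6345, "ty": -0.5295, "tz": 0.1, "turn": 0}, {"jaw": 1, "tx": 0.6345, "ty": -0.5295, "tz": 0.2, "turn": 0}, {"jaw": 1, "tx": 0.6345, "ty": -0.5295, "tz": 0.25, "turn": 0}, {"jaw": 1, "tx": 0.6345, "ty": -0.5295, "tz": 0.25, "turn": 0}]}}

```text
time: 2.62
eef_pos: [0.6475, 0.1583, 0.1043]
tcp_rot: [-0.0, 0.991, 0.135, -0.002]
ft_force: [0.6, -0.5, 0.3]
gripper_width: 0.0853
finger_force: 0.0
```

```bash
python3 g.py 648.6 162 22 15.46; python3 -c "
from h import *
frame('side','s1.png'); im=cv2.imread('pics/s1.png')[140:300,120:300]; cv2.imwrite('pics/s1c.png',cv2.resize(im,None,fx=3.3,fy=3.3))"
```

```text
pos [0.6475 0.1583 0.1043] phi 15.46 t 2.62 w 0.0853 F [ 0.6 -0.5  0.3] q [0.12 0.41 1.37 0.   1.37 1.43]
tx 0.0041 ty -0.0066 tz 0.1647 turn -0.0000
```

View pics/s1c.png

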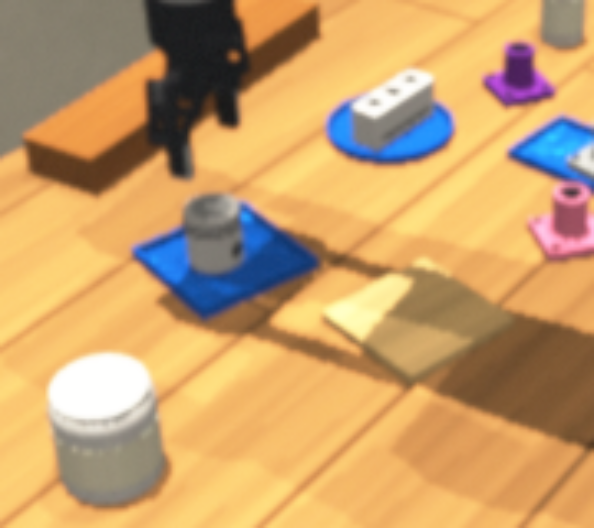

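The gripper hangs above and behind the piston (piston at crop (214,232), fingers at crop (180,150)); the approach is clear. I'll check that the arm has settled before descending.

```bash
python3 g.py 648.6 162 22 15.46
```

```text
pos [0.6484 0.1584 0.1064] phi 15.46 t 2.67 w 0.0854 F [0.4 1.  1.2] q [0.12 0.41 1.37 0.   1.37 1.43]
tx 0.0023 ty -0.0069 tz 0.1687 turn -0.0000
```

>>> {"api": "apply_moves", "payload": {"plan": [{"jaw": 1, "tx": 0.002, "ty": -0.007, "tz": 0.06, "turn": 0}, {"jaw": 1, "tx": 0.002, "ty": -0.007, "tz": 0.12, "turn": 0}, {"jaw": 1, "tx": 0.002, "ty": -0.007, "tz": 0.169, "turn": 0}, {"jaw": 1, "tx": 0.002, "ty": -0.007, "tz": 0.169, "turn": 0}, {"jaw": -0.1, "tx": 0.002, "ty": -0.007, "tz": 0.169, "turn": 0}, {"jaw": -0.1, "tx": 0.002, "ty": -0.007, "tz": 0.169, "turn": 0}, {"jaw": -0.1, "tx": 0.002, "ty": -0.007, "tz": 0.169, "turn": 0}, {"jaw": -0.1, "tx": 0.002, "ty": -0.007, "tz": 0.169, "turn": 0}], "newtons": 40}}

```text
time: 3.68
eef_pos: [0.6494, 0.1621, 0.0238]
tcp_rot: [-0.0, 0.991, 0.134, 0.001]
ft_force: [-1.6, -0.7, 8.9]
gripper_width: 0.0507
finger_force: 41.0
```

>>> {"api": "apply_moves", "payload": {"plan": [{"jaw": -0.1, "tx": 0, "ty": 0, "tz": -0.08, "turn": 0}, {"jaw": -0.1, "tx": 0, "ty": 0, "tz": -0.16, "turn": 0}, {"jaw": -0.1, "tx": 0, "ty": 0, "tz": -0.16, "turn": 0}]}}

```text
time: 4.05
eef_pos: [0.6501, 0.1623, 0.1061]
tcp_rot: [-0.0, 0.991, 0.135, 0.003]
ft_force: [-0.1, -0.9, -2.5]
gripper_width: 0.0507
finger_force: 43.6
```

```bash
python3 g.py 439.3 134.6 32 15.46
```

```text
pos [0.6501 0.1623 0.1061] phi 15.46 t 4.05 w 0.0507 F [-0.1 -0.9 -2.5] q [0.13 0.41 1.37 0.   1.36 1.43]
tx -0.4211 ty -0.0590 tz 0.1483 turn 0.0000
```

>>> {"api": "apply_moves", "payload": {"plan": [{"jaw": -0.1, "tx": -0.1, "ty": -0.014, "tz": 0, "turn": 0}, {"jaw": -0.1, "tx": -0.2, "ty": -0.028, "tz": 0, "turn": 0}, {"jaw": -0.1, "tx": -0.3, "ty": -0.042, "tz": 0, "turn": 0}, {"jaw": -0.1, "tx": -0.38, "ty": -0.053, "tz": 0, "turn": 0}, {"jaw": -0.1, "tx": -0.421, "ty": -0.059, "tz": 0.03, "turn": 0}, {"jaw": -0.1, "tx": -0.421, "ty": -0.059, "tz": 0.08, "turn": 0}, {"jaw": -0.1, "tx": -0.421, "ty": -0.059, "tz": 0.12, "turn": 0}, {"jaw": -0.1, "tx": -0.421, "ty": -0.059, "tz": 0.13, "turn": 0}, {"jaw": -0.1, "tx": -0.421, "ty": -0.059, "tz": 0.13, "turn": 0}]}}

```text
time: 5.18
eef_pos: [0.4377, 0.1343, 0.0369]
tcp_rot: [-0.0, 0.991, 0.134, -0.0]
ft_force: [-0.1, 0.1, -2.4]
gripper_width: 0.0509
finger_force: 43.4
```

```bash
python3 g.py 439.3 134.6 32 15.46
```

```text
pos [0.4377 0.1343 0.0369] phi 15.46 t 5.17 w 0.0509 F [-0.1  0.1 -2.4] q [0.13 0.06 1.95 0.   1.13 1.43]
tx 0.0032 ty 0.0003 tz 0.0097 turn -0.0000
```

>>> {"api": "apply_moves", "payload": {"plan": [{"jaw": -0.1, "tx": 0, "ty": 0, "tz": 0.005, "turn": 0}, {"jaw": -0.1, "tx": 0, "ty": 0, "tz": 0.01, "turn": 0}, {"jaw": -0.1, "tx": 0, "ty": 0, "tz": 0.01, "turn": 0}]}}

```text
time: 5.55
eef_pos: [0.4379, 0.1344, 0.0319]
tcp_rot: [-0.0, 0.991, 0.134, 0.0]
ft_force: [-0.4, -0.6, -3.0]
gripper_width: 0.0509
finger_force: 43.6
```

No contact yet, so lower a little further until the force shows.

>>> {"api": "apply_moves", "payload": {"plan": [{"jaw": -0.1, "tx": 0, "ty": 0, "tz": 0.003, "turn": 0}, {"jaw": -0.1, "tx": 0, "ty": 0, "tz": 0.003, "turn": 0}]}}

```text
time: 5.8
eef_pos: [0.438, 0.1344, 0.0318]
tcp_rot: [-0.0, 0.991, 0.135, 0.0]
ft_force: [-11.3, -2.3, 26.6]
gripper_width: 0.0508
finger_force: 46.5
```

>>> {"api": "apply_moves", "payload": {"plan": [{"jaw": -0.1, "tx": 0, "ty": 0, "tz": 0.0015, "turn": 0}, {"jaw": 1, "tx": 0, "ty": 0, "tz": 0.0, "turn": 0}, {"jaw": 1, "tx": 0, "ty": 0, "tz": 0, "turn": 0}, {"jaw": 1, "tx": 0, "ty": 0, "tz": 0, "turn": 0}, {"jaw": 1, "tx": 0, "ty": 0, "tz": 0, "turn": 0}, {"jaw": 1, "tx": 0, "ty": 0, "tz": -0.06, "turn": 0}, {"jaw": 1, "tx": 0, "ty": 0, "tz": -0.14, "turn": 0}, {"jaw": 1, "tx": 0, "ty": 0, "tz": -0.2, "turn": 0}, {"jaw": 1, "tx": 0, "ty": 0, "tz": -0.2, "turn": 0}, {"jaw": 1, "tx": 0, "ty": 0, "tz": -0.2, "turn": 0}]}}

```text
time: 7.05
eef_pos: [0.4375, 0.1343, 0.1297]
tcp_rot: [-0.0, 0.991, 0.134, -0.0]
ft_force: [-0.1, -0.3, 0.6]
gripper_width: 0.0856
finger_force: 0.0
```

```bash
python3 g.py 422.3 -176.8 24 15.46
```

```text
pos [0.4375 0.1343 0.1297] phi 15.46 t 7.05 w 0.0856 F [-0.1 -0.3  0.6] q [ 0.13 -0.04  1.84  0.    1.33  1.43]
tx -0.1951 ty 0.5916 tz 0.2113 turn -0.0000
```

>>> {"api": "apply_moves", "payload": {"plan": [{"jaw": 1, "tx": -0.039, "ty": 0.118, "tz": 0, "turn": 0}, {"jaw": 1, "tx": -0.078, "ty": 0.236, "tz": 0, "turn": 0}, {"jaw": 1, "tx": -0.117, "ty": 0.355, "tz": 0, "turn": 0}, {"jaw": 1, "tx": -0.156, "ty": 0.473, "tz": 0, "turn": 0}, {"jaw": 1, "tx": -0.195, "ty": 0.592, "tz": 0, "turn": 0}, {"jaw": 1, "tx": -0.195, "ty": 0.592, "tz": 0, "turn": 0}, {"jaw": 0.6, "tx": -0.195, "ty": 0.592, "tz": 0.05, "turn": 0}, {"jaw": 0.6, "tx": -0.195, "ty": 0.592, "tz": 0.09, "turn": 0}, {"jaw": 0.6, "tx": -0.195, "ty": 0.592, "tz": 0.09, "turn": 0}, {"jaw": 0.6, "tx": -0.195, "ty": 0.592, "tz": 0.09, "turn": 0}]}}

```text
time: 8.3
eef_pos: [0.4229, -0.1766, 0.0857]
tcp_rot: [-0.0, 0.991, 0.135, 0.0]
ft_force: [0.8, 0.4, 0.4]
gripper_width: 0.0686
finger_force: 0.0
```

```bash
python3 g.py 422.3 -176.8 24 15.46
```

```text
pos [ 0.4229 -0.1766  0.0857] phi 15.49 t 8.3 w 0.0686 F [0.8 0.4 0.4] q [-0.56  0.01  1.9   0.    1.24  0.74]
tx -0.0013 ty 0.0001 tz 0.1234 turn 0.0001
```

>>> {"api": "apply_moves", "payload": {"plan": [{"jaw": 0.6, "tx": 0, "ty": 0, "tz": 0.05, "turn": 0}, {"jaw": 0.6, "tx": 0, "ty": 0, "tz": 0.1, "turn": 0}, {"jaw": 0.6, "tx": 0, "ty": 0, "tz": 0.123, "turn": 0}, {"jaw": 0.6, "tx": 0, "ty": 0, "tz": 0.123, "turn": 0}, {"jaw": -0.5, "tx": 0, "ty": 0, "tz": 0.123, "turn": 0}, {"jaw": -0.5, "tx": 0, "ty": 0, "tz": 0.123, "turn": 0}, {"jaw": -0.5, "tx": 0, "ty": 0, "tz": 0.123, "turn": 0}, {"jaw": -0.5, "tx": 0, "ty": 0, "tz": 0.123, "turn": 0}, {"jaw": -0.5, "tx": 0, "ty": 0, "tz": 0.123, "turn": 0}], "newtons": 50}}

```text
time: 9.43
eef_pos: [0.4232, -0.1772, 0.0249]
tcp_rot: [0.0, 0.991, 0.135, 0.001]
ft_force: [-1.6, 0.5, 9.8]
gripper_width: 0.0324
finger_force: 48.9
```

>>> {"api": "apply_moves", "payload": {"plan": [{"jaw": -0.5, "tx": 0, "ty": 0, "tz": -0.08, "turn": 0}, {"jaw": -0.5, "tx": 0, "ty": 0, "tz": -0.16, "turn": 0}, {"jaw": -0.5, "tx": 0, "ty": 0, "tz": -0.2, "turn": 0}, {"jaw": -0.5, "tx": 0, "ty": 0, "tz": -0.2, "turn": 0}]}}

```text
time: 9.93
eef_pos: [0.4232, -0.1772, 0.1251]
tcp_rot: [0.001, 0.991, 0.135, 0.001]
ft_force: [0.1, -0.1, -4.6]
gripper_width: 0.033
finger_force: 51.3
```

```bash
python3 g.py 638.5 159.7 24.5 11.8; python3 - <<'E'
from h import *
f=frame('top'); im=cv2.cvtColor(f['color'],cv2.COLOR_RGB2BGR)
cv2.imwrite('pics/t2.png',np.hstack([cv2.resize(im[110:270,170:400],None,fx=2,fy=2),]))
E
```

```text
pos [ 0.4232 -0.1772  0.1251] phi 15.46 t 9.93 w 0.033 F [ 0.1 -0.1 -4.6] q [-0.56 -0.03  1.85  0.    1.32  0.74]
tx 0.5947 ty -0.5347 tz 0.2011 turn 0.0102
```

View pics/t2.png

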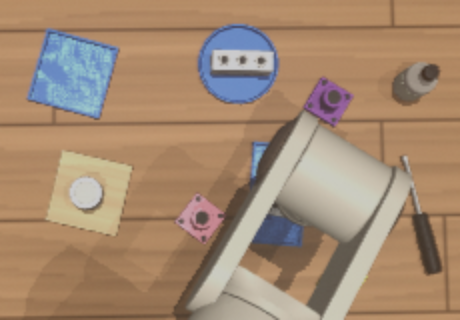

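The piston stands on the board at (86,193) in this crop, and the square tray at (75,73) is empty. Next the fitting goes to the square tray.

>>> {"api": "apply_moves", "payload": {"plan": [{"jaw": -0.5, "tx": 0.1, "ty": -0.09, "tz": 0, "turn": 0.01}, {"jaw": -0.5, "tx": 0.2, "ty": -0.18, "tz": 0, "turn": 0.01}, {"jaw": -0.5, "tx": 0.3, "ty": -0.27, "tz": 0, "turn": 0.01}, {"jaw": -0.5, "tx": 0.4, "ty": -0.36, "tz": 0, "turn": 0.01}, {"jaw": -0.5, "tx": 0.5, "ty": -0.45, "tz": 0, "turn": 0.01}, {"jaw": -0.5, "tx": 0.57, "ty": -0.51, "tz": 0, "turn": 0.01}, {"jaw": -0.5, "tx": 0.595, "ty": -0.535, "tz": 0, "turn": 0.01}, {"jaw": -0.5, "tx": 0.595, "ty": -0.535, "tz": 0.06, "turn": 0.01}, {"jaw": -0.5, "tx": 0.595, "ty": -0.535, "tz": 0.12, "turn": 0.01}, {"jaw": -0.5, "tx": 0.595, "ty": -0.535, "tz": 0.16, "turn": 0.01}, {"jaw": -0.5, "tx": 0.595, "ty": -0.535, "tz": 0.16, "turn": 0.01}]}}

```text
time: 11.35
eef_pos: [0.6371, 0.1599, 0.0416]
tcp_rot: [-0.0, 0.995, 0.103, -0.002]
ft_force: [-0.1, 0.6, -3.6]
gripper_width: 0.0329
finger_force: 51.6
```

```bash
python3 g.py 638.5 159.7 24.5 11.8
```

```text
pos [0.6371 0.1599 0.0416] phi 11.85 t 11.35 w 0.0329 F [-0.1  0.6 -3.6] q [0.13 0.44 1.46 0.   1.24 1.49]
tx 0.0027 ty 0.0011 tz 0.0343 turn 0.0001
```

>>> {"api": "apply_moves", "payload": {"plan": [{"jaw": -0.5, "tx": 0.001, "ty": 0.001, "tz": 0.016, "turn": 0}, {"jaw": -0.5, "tx": 0.001, "ty": 0.001, "tz": 0.028, "turn": 0}, {"jaw": -0.5, "tx": 0.001, "ty": 0.001, "tz": 0.032, "turn": 0}, {"jaw": -0.5, "tx": 0.001, "ty": 0.001, "tz": 0.034, "turn": 0}, {"jaw": -0.5, "tx": 0.001, "ty": 0.001, "tz": 0.034, "turn": 0}]}}

```text
time: 11.98
eef_pos: [0.6388, 0.1598, 0.0271]
tcp_rot: [-0.0, 0.995, 0.103, 0.0]
ft_force: [-0.5, -0.1, -3.4]
gripper_width: 0.0331
finger_force: 51.6
```

>>> {"api": "apply_moves", "payload": {"plan": [{"jaw": -0.5, "tx": 0, "ty": 0, "tz": 0.003, "turn": 0}, {"jaw": -0.5, "tx": 0, "ty": 0, "tz": 0.005, "turn": 0}, {"jaw": -0.5, "tx": 0, "ty": 0, "tz": 0.005, "turn": 0}]}}

```text
time: 12.35
eef_pos: [0.6388, 0.1598, 0.0249]
tcp_rot: [-0.0, 0.995, 0.103, 0.0]
ft_force: [-3.2, -0.3, 5.3]
gripper_width: 0.0329
finger_force: 52.5
```

>>> {"api": "apply_moves", "payload": {"plan": [{"jaw": 0.6, "tx": 0, "ty": 0, "tz": 0, "turn": 0}, {"jaw": 0.6, "tx": 0, "ty": 0, "tz": 0, "turn": 0}, {"jaw": 0.6, "tx": 0, "ty": 0, "tz": 0, "turn": 0}, {"jaw": 0.6, "tx": 0, "ty": 0, "tz": -0.06, "turn": 0}, {"jaw": 0.6, "tx": 0, "ty": 0, "tz": -0.14, "turn": 0}, {"jaw": 0.6, "tx": 0, "ty": 0, "tz": -0.2, "turn": 0}, {"jaw": 0.6, "tx": 0, "ty": 0, "tz": -0.2, "turn": 0}, {"jaw": 0.6, "tx": 0, "ty": 0, "tz": -0.2, "turn": 0}]}}

```text
time: 13.35
eef_pos: [0.6384, 0.1597, 0.1235]
tcp_rot: [-0.0, 0.995, 0.103, -0.0]
ft_force: [0.1, -0.3, -1.0]
gripper_width: 0.0683
finger_force: 0.0
```

```bash
python3 g.py 650.3 -121.8 20 88.2
```

```text
pos [0.6384 0.1597 0.1235] phi 11.86 t 13.35 w 0.0683 F [ 0.1 -0.3 -1. ] q [0.13 0.38 1.38 0.   1.39 1.49]
tx -0.0925 ty 0.5559 tz 0.2071 turn -0.2121
```

>>> {"api": "apply_moves", "payload": {"plan": [{"jaw": 0.6, "tx": -0.012, "ty": 0.07, "tz": 0, "turn": -0.027}, {"jaw": 0.6, "tx": -0.024, "ty": 0.14, "tz": 0, "turn": -0.054}, {"jaw": 0.6, "tx": -0.036, "ty": 0.21, "tz": 0, "turn": -0.081}, {"jaw": 0.6, "tx": -0.048, "ty": 0.28, "tz": 0, "turn": -0.108}, {"jaw": 0.6, "tx": -0.06, "ty": 0.36, "tz": 0, "turn": -0.135}, {"jaw": 0.6, "tx": -0.072, "ty": 0.43, "tz": 0, "turn": -0.162}, {"jaw": 0.6, "tx": -0.084, "ty": 0.5, "tz": 0, "turn": -0.189}, {"jaw": 0.6, "tx": -0.0925, "ty": 0.556, "tz": 0, "turn": -0.212}, {"jaw": 0.6, "tx": -0.0925, "ty": 0.556, "tz": 0.05, "turn": -0.212}, {"jaw": 0.6, "tx": -0.0925, "ty": 0.556, "tz": 0.09, "turn": -0.212}, {"jaw": 0.6, "tx": -0.0925, "ty": 0.556, "tz": 0.09, "turn": -0.212}, {"jaw": 0.6, "tx": -0.0925, "ty": 0.556, "tz": 0.09, "turn": -0.212}]}}

```text
time: 14.85
eef_pos: [0.6508, -0.1215, 0.0798]
tcp_rot: [0.0, 0.718, 0.696, 0.0]
ft_force: [1.3, -0.1, -0.1]
gripper_width: 0.0681
finger_force: 0.0
```

```bash
python3 g.py 650.3 -121.8 16 88.2; python3 - <<'E'
from m2 import *
f=frame('top','t3.png')
meas(f,'flange',(190,130,222,162),(0,0,130),(180,60,255),[.016])
meas(f,'square',(178,118,236,176),(85,70,40),(130,255,255),[.012])
E
```

```text
pos [ 0.6508 -0.1215  0.0798] phi 88.2 t 14.85 w 0.0681 F [ 1.3 -0.1 -0.1] q [-0.3   0.41  1.41  0.    1.31 -0.27]
tx -0.0006 ty -0.0011 tz 0.1275 turn 0.0000
flange area 327.1875
  z0.016 rect [637.3 160.1] [65.2 64. ] ang(long/x) 73.8 | circ [636.6 160.2] 42.9
square area 1328.15625
  z0.012 rect [638.4 159.7] [124.1 124.5] ang(long/x) 73.9 | circ [638.5 159.6] 85.7
```

View pics/t3.png

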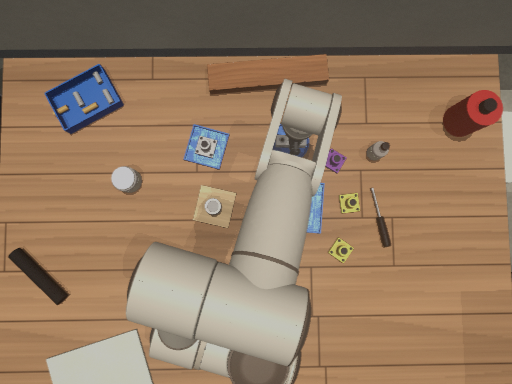

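The fitting is centred in the square tray at (206,147), within about 1 mm and aligned. The piston is on the board at (212,207), and the gripper is over the block in the round tray. Now I grip the block.

>>> {"api": "apply_moves", "payload": {"plan": [{"jaw": 0.6, "tx": 0, "ty": 0, "tz": 0.05, "turn": 0}, {"jaw": 0.6, "tx": 0, "ty": 0, "tz": 0.1, "turn": 0}, {"jaw": 0.6, "tx": 0, "ty": 0, "tz": 0.126, "turn": 0}, {"jaw": 0.6, "tx": 0, "ty": 0, "tz": 0.126, "turn": 0}, {"jaw": -0.5, "tx": 0, "ty": 0, "tz": 0.126, "turn": 0}, {"jaw": -0.5, "tx": 0, "ty": 0, "tz": 0.126, "turn": 0}, {"jaw": -0.5, "tx": 0, "ty": 0, "tz": 0.126, "turn": 0}, {"jaw": -0.5, "tx": 0, "ty": 0, "tz": 0.126, "turn": 0}, {"jaw": -0.5, "tx": 0, "ty": 0, "tz": 0.126, "turn": 0}]}}

```text
time: 16.02
eef_pos: [0.6511, -0.1219, 0.0176]
tcp_rot: [0.001, 0.718, 0.696, 0.0]
ft_force: [-1.5, -0.0, 7.9]
gripper_width: 0.0331
finger_force: 51.5
```

>>> {"api": "apply_moves", "payload": {"plan": [{"jaw": -0.5, "tx": 0, "ty": 0, "tz": -0.08, "turn": 0}, {"jaw": -0.5, "tx": 0, "ty": 0, "tz": -0.16, "turn": 0}, {"jaw": -0.5, "tx": 0, "ty": 0, "tz": -0.2, "turn": 0}, {"jaw": -0.5, "tx": 0, "ty": 0, "tz": -0.2, "turn": 0}]}}

```text
time: 16.52
eef_pos: [0.651, -0.1219, 0.1171]
tcp_rot: [0.001, 0.718, 0.696, 0.0]
ft_force: [0.5, 0.1, -5.4]
gripper_width: 0.0334
finger_force: 51.9
```

```bash
python3 g.py 432 -177.7 17.6 -5.5
```

```text
pos [ 0.651  -0.1219  0.1171] phi 88.18 t 16.52 w 0.0334 F [ 0.5  0.1 -5.4] q [-0.3   0.39  1.37  0.    1.38 -0.27]
tx -0.1254 ty -0.4342 tz 0.1990 turn 0.2602
```

>>> {"api": "apply_moves", "payload": {"plan": [{"jaw": -0.5, "tx": -0.013, "ty": -0.044, "tz": 0, "turn": 0.026}, {"jaw": -0.5, "tx": -0.025, "ty": -0.087, "tz": 0, "turn": 0.052}, {"jaw": -0.5, "tx": -0.038, "ty": -0.13, "tz": 0, "turn": 0.078}, {"jaw": -0.5, "tx": -0.05, "ty": -0.174, "tz": 0, "turn": 0.104}, {"jaw": -0.5, "tx": -0.063, "ty": -0.217, "tz": 0, "turn": 0.13}, {"jaw": -0.5, "tx": -0.075, "ty": -0.26, "tz": 0, "turn": 0.156}, {"jaw": -0.5, "tx": -0.088, "ty": -0.304, "tz": 0, "turn": 0.182}, {"jaw": -0.5, "tx": -0.1, "ty": -0.347, "tz": 0, "turn": 0.208}, {"jaw": -0.5, "tx": -0.113, "ty": -0.39, "tz": 0, "turn": 0.234}, {"jaw": -0.5, "tx": -0.1254, "ty": -0.434, "tz": 0, "turn": 0.26}, {"jaw": -0.5, "tx": -0.1254, "ty": -0.434, "tz": 0.06, "turn": 0.26}, {"jaw": -0.5, "tx": -0.1254, "ty": -0.434, "tz": 0.06, "turn": 0.26}]}}

```text
time: 18.02
eef_pos: [0.43, -0.1767, 0.0835]
tcp_rot: [-0.001, 0.999, -0.047, -0.002]
ft_force: [-0.3, -0.6, -4.3]
gripper_width: 0.033
finger_force: 51.8
```

```bash
python3 g.py 432 -177.7 17.6 -5.5
```

```text
pos [ 0.43   -0.1767  0.0835] phi -5.43 t 18.02 w 0.033 F [-0.3 -0.6 -4.3] q [-0.56  0.03  1.88  0.    1.24  1.11]
tx 0.0042 ty 0.0017 tz 0.1319 turn 0.0002
```

>>> {"api": "apply_moves", "payload": {"plan": [{"jaw": -0.5, "tx": 0.002, "ty": 0.0017, "tz": 0.04, "turn": 0}, {"jaw": -0.5, "tx": 0.002, "ty": 0.0017, "tz": 0.08, "turn": 0}, {"jaw": -0.5, "tx": 0.002, "ty": 0.0017, "tz": 0.11, "turn": 0}, {"jaw": -0.5, "tx": 0.002, "ty": 0.0017, "tz": 0.11, "turn": 0}, {"jaw": -0.5, "tx": 0.002, "ty": 0.0017, "tz": 0.11, "turn": 0}]}}

```text
time: 18.65
eef_pos: [0.433, -0.1786, 0.0319]
tcp_rot: [0.0, 0.999, -0.047, 0.0]
ft_force: [0.5, -0.1, -5.7]
gripper_width: 0.0333
finger_force: 51.8
```

```bash
python3 g.py 432 -177.7 17.6 -5.5
```

```text
pos [ 0.433  -0.1786  0.0319] phi -5.41 t 18.65 w 0.0333 F [ 0.5 -0.1 -5.7] q [-0.56  0.09  1.93  0.    1.12  1.11]
tx -0.0021 ty -0.0017 tz 0.0287 turn 0.0002
```

>>> {"api": "apply_moves", "payload": {"plan": [{"jaw": -0.5, "tx": -0.002, "ty": -0.0017, "tz": 0.015, "turn": 0}, {"jaw": -0.5, "tx": -0.002, "ty": -0.0017, "tz": 0.025, "turn": 0}, {"jaw": -0.5, "tx": -0.002, "ty": -0.0017, "tz": 0.028, "turn": 0}, {"jaw": -0.5, "tx": -0.002, "ty": -0.0017, "tz": 0.028, "turn": 0}]}}

```text
time: 19.15
eef_pos: [0.4316, -0.1774, 0.0175]
tcp_rot: [-0.0, 0.999, -0.047, -0.0]
ft_force: [-3.6, 2.4, 3.5]
gripper_width: 0.0333
finger_force: 53.0
```

Contact with the floor. Release and rise.

>>> {"api": "apply_moves", "payload": {"plan": [{"jaw": 0.6, "tx": 0, "ty": 0, "tz": 0, "turn": 0}, {"jaw": 0.6, "tx": 0, "ty": 0, "tz": 0, "turn": 0}, {"jaw": 0.6, "tx": 0, "ty": 0, "tz": 0, "turn": 0}, {"jaw": 0.8, "tx": 0, "ty": 0, "tz": -0.06, "turn": 0}, {"jaw": 1, "tx": 0, "ty": 0, "tz": -0.14, "turn": 0}, {"jaw": 1, "tx": 0, "ty": 0, "tz": -0.22, "turn": 0}, {"jaw": 1, "tx": 0, "ty": 0, "tz": -0.22, "turn": 0}, {"jaw": 1, "tx": 0, "ty": 0, "tz": -0.22, "turn": 0}]}}

```text
time: 20.15
eef_pos: [0.4315, -0.1775, 0.1267]
tcp_rot: [-0.0, 0.999, -0.047, -0.0]
ft_force: [-0.3, 0.7, -0.5]
gripper_width: 0.0852
finger_force: 0.0
```

```bash
python3 - <<'E'
from m2 import *
f=frame('top','t4.png')
meas(f,'piston top',(198,192,228,222),(0,0,165),(180,45,255),[.068])
E
python3 g.py 438 134.4 31 15.5
```

```text
piston top area 198.0
  z0.068 rect [436.3 134.9] [50.8 49.2] ang(long/x) 89.3 | circ [435.9 135. ] 26.3
pos [ 0.4313 -0.1773  0.1263] phi -5.43 t 20.2 w 0.0857 F [0.4 0.7 0.5] q [-0.56 -0.01  1.83  0.    1.33  1.11]
tx -0.0456 ty -0.6219 tz 0.1906 turn -0.0581
```

View pics/t4.png

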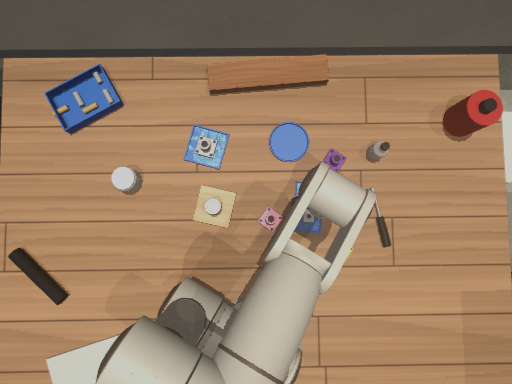

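The round tray at (289,142) is empty, the piston is on the board at (212,207), and the long tray is still hidden by the wrist. Now the piston.

>>> {"api": "apply_moves", "payload": {"plan": [{"jaw": 1, "tx": -0.008, "ty": -0.104, "tz": 0, "turn": 0}, {"jaw": 1, "tx": -0.016, "ty": -0.208, "tz": 0, "turn": 0}, {"jaw": 1, "tx": -0.024, "ty": -0.311, "tz": 0, "turn": 0}, {"jaw": 1, "tx": -0.032, "ty": -0.415, "tz": 0, "turn": 0}, {"jaw": 1, "tx": -0.04, "ty": -0.518, "tz": 0, "turn": 0}, {"jaw": 1, "tx": -0.0476, "ty": -0.622, "tz": 0, "turn": 0}, {"jaw": 1, "tx": -0.0476, "ty": -0.622, "tz": 0, "turn": 0}, {"jaw": 1, "tx": -0.0476, "ty": -0.622, "tz": 0.05, "turn": 0}, {"jaw": 1, "tx": -0.0476, "ty": -0.622, "tz": 0.05, "turn": 0}, {"jaw": 1, "tx": -0.0476, "ty": -0.622, "tz": 0.05, "turn": 0}]}}

```text
time: 21.45
eef_pos: [0.4375, 0.1337, 0.1026]
tcp_rot: [0.0, 0.999, -0.048, -0.0]
ft_force: [-0.5, -0.3, -0.5]
gripper_width: 0.0853
finger_force: 0.0
```

```bash
python3 - <<'E'
from m2 import *
f=frame('top','t5.png')
meas(f,'long',(286,172,330,242),(85,70,40),(130,255,255),[.012])
meas(f,'block top',(296,188,322,228),(0,0,165),(180,60,255),[.048])
E
python3 g.py 437 134.6 30 -5.43
```

```text
long area 1355.78125
  z0.012 rect [ 432.1 -177.4] [ 92.1 166.9] ang(long/x) 84.5 | circ [ 432.2 -178. ] 93.9
block top area 310.6875
  z0.048 rect [ 430.9 -177.3] [ 35.6 102.6] ang(long/x) 84.7 | circ [ 430.2 -177.8] 53.4
pos [0.4377 0.1338 0.1029] phi -5.47 t 21.5 w 0.0853 F [-0.3 -0.4  0. ] q [ 0.13 -0.01  1.88  0.    1.28  1.79]
tx -0.0015 ty -0.0014 tz 0.1458 turn -0.0001
```

The block is centred and aligned (about 1 mm, 0.2°). Grip the piston.

>>> {"api": "apply_moves", "payload": {"plan": [{"jaw": 1, "tx": -0.0015, "ty": -0.001, "tz": 0.06, "turn": 0}, {"jaw": 1, "tx": -0.0015, "ty": -0.001, "tz": 0.12, "turn": 0}, {"jaw": 1, "tx": -0.0015, "ty": -0.001, "tz": 0.145, "turn": 0}, {"jaw": 1, "tx": -0.0015, "ty": -0.001, "tz": 0.145, "turn": 0}, {"jaw": -0.1, "tx": -0.0015, "ty": -0.001, "tz": 0.145, "turn": 0}, {"jaw": -0.1, "tx": -0.0015, "ty": -0.001, "tz": 0.145, "turn": 0}, {"jaw": -0.1, "tx": -0.0015, "ty": -0.001, "tz": 0.145, "turn": 0}, {"jaw": -0.1, "tx": -0.0015, "ty": -0.001, "tz": 0.145, "turn": 0}], "newtons": 40}}

```text
time: 22.5
eef_pos: [0.4373, 0.1349, 0.0309]
tcp_rot: [-0.0, 0.999, -0.047, 0.001]
ft_force: [-1.1, -1.0, 8.2]
gripper_width: 0.0505
finger_force: 41.0
```

>>> {"api": "apply_moves", "payload": {"plan": [{"jaw": -0.1, "tx": 0, "ty": 0, "tz": -0.08, "turn": 0}, {"jaw": -0.1, "tx": 0, "ty": 0, "tz": -0.16, "turn": 0}, {"jaw": -0.1, "tx": 0, "ty": 0, "tz": -0.22, "turn": 0}, {"jaw": -0.1, "tx": 0, "ty": 0, "tz": -0.22, "turn": 0}]}}

```text
time: 23.0
eef_pos: [0.4377, 0.135, 0.1421]
tcp_rot: [-0.0, 0.999, -0.047, 0.002]
ft_force: [0.4, 0.5, -2.9]
gripper_width: 0.0506
finger_force: 43.9
```

```bash
python3 g.py 651.8 -116.8 23 -5.43
```

```text
pos [0.4377 0.135  0.1421] phi -5.42 t 23.0 w 0.0506 F [ 0.4  0.5 -2.9] q [ 0.13 -0.05  1.83  0.    1.36  1.8 ]
tx 0.4739 ty 0.4610 tz 0.2381 turn 0.0000
```

>>> {"api": "apply_moves", "payload": {"plan": [{"jaw": -0.1, "tx": 0.08, "ty": 0.077, "tz": 0, "turn": 0}, {"jaw": -0.1, "tx": 0.16, "ty": 0.154, "tz": 0, "turn": 0}, {"jaw": -0.1, "tx": 0.24, "ty": 0.231, "tz": 0, "turn": 0}, {"jaw": -0.1, "tx": 0.32, "ty": 0.31, "tz": 0, "turn": 0}, {"jaw": -0.1, "tx": 0.4, "ty": 0.39, "tz": 0, "turn": 0}, {"jaw": -0.1, "tx": 0.45, "ty": 0.44, "tz": 0, "turn": 0}, {"jaw": -0.1, "tx": 0.474, "ty": 0.461, "tz": 0, "turn": 0}, {"jaw": -0.1, "tx": 0.474, "ty": 0.461, "tz": 0.08, "turn": 0}, {"jaw": -0.1, "tx": 0.474, "ty": 0.461, "tz": 0.16, "turn": 0}, {"jaw": -0.1, "tx": 0.474, "ty": 0.461, "tz": 0.2, "turn": 0}, {"jaw": -0.1, "tx": 0.474, "ty": 0.461, "tz": 0.2, "turn": 0}, {"jaw": -0.1, "tx": 0.474, "ty": 0.461, "tz": 0.2, "turn": 0}]}}

```text
time: 24.5
eef_pos: [0.6516, -0.117, 0.0414]
tcp_rot: [0.0, 0.999, -0.047, 0.001]
ft_force: [1.0, 0.7, -2.8]
gripper_width: 0.0507
finger_force: 43.7
```

```bash
python3 g.py 651.8 -116.8 23 -5.43
```

```text
pos [ 0.6516 -0.117   0.0414] phi -5.41 t 24.5 w 0.0507 F [ 1.   0.7 -2.8] q [-0.29  0.45  1.45  0.    1.24  1.37]
tx 0.0004 ty -0.0004 tz 0.0369 turn 0.0001
```

>>> {"api": "apply_moves", "payload": {"plan": [{"jaw": -0.1, "tx": 0, "ty": 0, "tz": 0.018, "turn": 0}, {"jaw": -0.1, "tx": 0, "ty": 0, "tz": 0.03, "turn": 0}, {"jaw": -0.1, "tx": 0, "ty": 0, "tz": 0.035, "turn": 0}, {"jaw": -0.1, "tx": 0, "ty": 0, "tz": 0.035, "turn": 0}]}}

```text
time: 25.0
eef_pos: [0.6508, -0.1169, 0.023]
tcp_rot: [-0.0, 0.999, -0.047, 0.0]
ft_force: [-5.2, 1.8, 6.2]
gripper_width: 0.0504
finger_force: 44.9
```

Contact. Release, rise and swing clear of the trays.

>>> {"api": "apply_moves", "payload": {"plan": [{"jaw": 1, "tx": 0, "ty": 0, "tz": 0, "turn": 0}, {"jaw": 1, "tx": 0, "ty": 0, "tz": 0, "turn": 0}, {"jaw": 1, "tx": 0, "ty": 0, "tz": 0, "turn": 0}, {"jaw": 1, "tx": 0, "ty": 0, "tz": 0, "turn": 0}, {"jaw": 1, "tx": 0, "ty": 0, "tz": -0.06, "turn": 0}, {"jaw": 1, "tx": 0, "ty": 0, "tz": -0.15, "turn": 0}, {"jaw": 1, "tx": 0, "ty": 0, "tz": -0.25, "turn": 0}, {"jaw": 1, "tx": 0, "ty": 0, "tz": -0.3, "turn": 0}, {"jaw": 1, "tx": -0.1, "ty": -0.1, "tz": -0.3, "turn": 0}, {"jaw": 1, "tx": -0.2, "ty": -0.2, "tz": -0.3, "turn": 0}, {"jaw": 1, "tx": -0.3, "ty": -0.3, "tz": -0.3, "turn": 0}, {"jaw": 1, "tx": -0.35, "ty": -0.35, "tz": -0.3, "turn": 0}]}}

```text
time: 26.5
eef_pos: [0.4917, 0.075, 0.1724]
tcp_rot: [-0.0, 0.999, -0.047, 0.0]
ft_force: [1.0, 0.6, -0.2]
gripper_width: 0.0853
finger_force: 0.0
```

>>> {"api": "apply_moves", "payload": {"plan": [{"jaw": 1, "tx": 0, "ty": 0, "tz": 0, "turn": 0}, {"jaw": 1, "tx": 0, "ty": 0, "tz": 0, "turn": 0}]}}

```text
time: 26.75
eef_pos: [0.4935, 0.0737, 0.1726]
tcp_rot: [0.0, 0.999, -0.047, 0.0]
ft_force: [0.4, -0.7, -0.0]
gripper_width: 0.0851
finger_force: 0.0
```

```bash
python3 - <<'E'
from m2 import *
f=frame('top'); B=((85,70,40),(130,255,255))
meas(f,'round',(262,116,316,168),*B,[.012])
meas(f,'piston top',(274,126,306,156),(0,0,165),(180,60,255),[.060])
meas(f,'block top',(296,188,322,228),(0,0,165),(180,60,255),[.048])
meas(f,'flange',(190,130,222,162),(0,0,130),(180,60,255),[.016])
im=cv2.cvtColor(f['color'],cv2.COLOR_RGB2BGR)[100:280,90:410]
s=cv2.cvtColor(frame('side')['color'],cv2.COLOR_RGB2BGR)[100:300,90:410]
cv2.imwrite('pics/fin.png',cv2.resize(np.vstack([im,s]),None,fx=1.55,fy=1.55,interpolation=cv2.INTER_CUBIC))
E
```

```text
round area 1211.125
  z0.012 rect [ 651.8 -116.7] [131.9 132.5] ang(long/x) 89.3 | circ [ 651.9 -117.1] 67.5
piston top area 184.0
  z0.060 rect [ 649.9 -116.1] [49.5 49.3] ang(long/x) 88.9 | circ [ 649.4 -115.7] 26.4
block top area 308.96875
  z0.048 rect [ 431.5 -177.5] [ 35.  101.2] ang(long/x) 83.9 | circ [ 431. -177.] 52.4
flange area 614.625
  z0.016 rect [630.7 160.9] [105.9  88.4] ang(long/x) 89.3 | circ [617.  160.8] 60.9
```

View pics/fin.png

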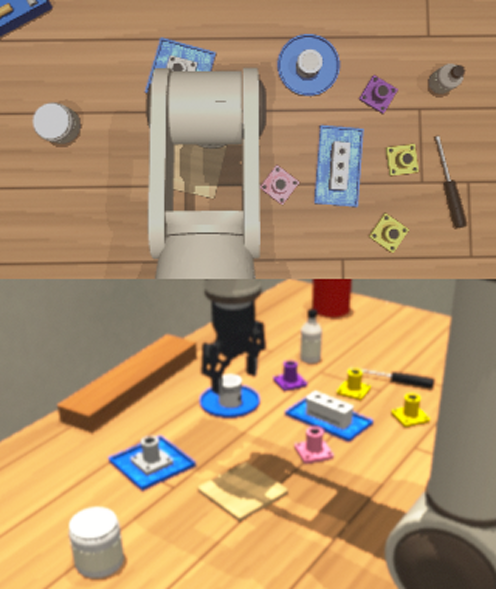

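All three parts stand upright in their own trays: piston top view (309,65), block (340,165), fitting side view (150,455). They are within about 2 mm of centre; the tin, bottle and screwdriver haven't moved, and the gripper is clear.

```bash
python3 -c "from workcell import *; print(close_job())"
```

```text
the job is handed in; nothing more can be done
None
```

The job is handed in: the piston, fitting and valve block each stand upright in their own tray, about 2 mm or less off centre by the camera, finished at about 27 s of the 91 s allowed.

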